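Pile notebooks in the pressing jig and lock it

ROBOT

A 6-joint arm with a two-finger parallel gripper is mounted at the origin on the work surface. World frame = base frame: x ahead of the robot, y to its left, z up, the work surface at z = 0. Lengths are in m, angles in degrees, forces in N, time in s.
With the tool pointing down it reaches from about 0.325 to 0.85 m from the base axis. Payload 15.5 kg.
Tool frame: the origin (TCP) lies at the very end of the fingers, on their centre line; the grasp point (between the pads) lies arm.grip_depth behind it (arm.grip_depth is the distance from the TCP to the grasp point, in m); z points along the fingers, y is the line along which they close (so a half turn about z gives the same grasp; the last joint's range is limited). The gripper opens to 91 mm and grips with 3 to 60 N. Pads are 32 mm wide; open, the fingers measure 118 mm over their backs; the gripper's body (76 mm by 178 mm) begins 60 mm behind the grasp point.
Start: joints at [-72.565, 28.281, 77.091, -0, 74.628, -5.472], TCP at [0.243, -0.576, 0.214] pointing down, gripper open.
Joint ranges: [-166.48, 166.48], [-47.26, 123.95], [12.59, 153.08], [-70.14, 250.14], [6.76, 159.57], [-176.63, 176.63]. Speed limits (degrees/s): [108.29, 108.29, 147.25, 172.46, 172.46, 172.46].

INTERFACE

Orientations are given as a 3x3 rotation matrix whose columns are the frame's x, y, z axes.
In Python, from rig import arm gives the robot as it stands. Calls block until the motion is done:
- arm.move_to(position, orientation): joint-space move of the TCP to a pose.
- arm.move_l(position, orientation=None, feed=0.15): straight line of the TCP; orientation=None keeps the orientation; feed is the mean speed in m/s.
- arm.move_joints(angles): joint-space move.
- arm.grip(opening): finger opening in m; the grip force is fixed at half the most; returns when the fingers have stopped.
- arm.sleep(seconds).
- arm.solve_ik(position, orientation): joint angles nearest the present ones, or None.
- arm.snapshot(name): name is "scene" or "top"; returns the picture (480x640x3 uint8, red, green, blue); there is no depth.
- arm.get_calibration(name): a dict with "intrinsics" (3x3 intrinsics, pixels), "cam_to_world" (4x4, takes a point from camera to world coordinates). Camera axes: x right, y down, z forward; pixel columns grow to the right and rows downward; lengths in m; the calibration is good to about 2 mm. A picture is of the moment at which its call begins. get_calibration takes no time and is no camera call.
A pose or a line that the arm cannot do raises arm.Unreachable and nothing moves.
- arm.sign_off(): hands the job in; it is judged then, once.
Readings, each from a call of its own:
- arm.current_t(): time.
- arm.current_joint_positions(): joint angles.
- arm.current_dq(): joint speeds.
- arm.current_tau(): joint torques, N m.
- arm.current_ee_pos(): TCP position.
- arm.current_tool_rot(): TCP orientation.
- arm.current_force(): force on the tool from outside, world axes, zero at the start.
- arm.current_torque(): the same for the moment, N m.
- arm.current_width(): finger opening in m.
- arm.current_grasp_force(): force on a finger pad.
Only numpy, scipy, OpenCV 4.12 (cv2) and the standard library are available. Lean on these libraries where they do the work, as an engineer would, in place of code of your own. Each camera call takes 0.05 s, during which the arm holds its last target. There are 200 camera calls.

TASK

Put the freshly bound notebooks, all that are on the bench, into the pressing jig for the night: first loosen the jig's lock ring to its white mark and draw the end gauge right back, then pile the notebooks squarely on the bed, lying flat one on another with their long sides in line with the jig and their edges flush. When all are in, slide the gauge up so that the pile is snug between it and the back stop, and turn the lock ring clockwise until its yellow pointer stands at the red mark; never drag the gauge while the ring is locked. At the end the steel pressing plate must lie squarely on top of the pile, and the other things on the bench must stay where they are.

Things in the scene. Friction and masses are not known exactly. Their poses are not given: they have to be found in the camera images.
- book1_mid (a point): centre (half-way up) of the red hard-cover notebook, a stiff slab 110 (its x) x 60 (its y) x 15 mm (its z, up when it lies flat), about 90 g; it starts flat on the bench; absent in some starts
- book2_mid (a point): centre (half-way up) of the blue hard-cover notebook, a stiff slab 110 (its x) x 60 (its y) x 15 mm (its z, up when it lies flat), about 90 g; it starts flat on the bench; absent in some starts
- book3_mid (a point): centre (half-way up) of the green hard-cover notebook, a stiff slab 110 (its x) x 60 (its y) x 15 mm (its z, up when it lies flat), about 90 g; it starts flat on the bench; absent in some starts
- book4_mid (a point): centre (half-way up) of the ochre hard-cover notebook, a stiff slab 110 (its x) x 60 (its y) x 15 mm (its z, up when it lies flat), about 90 g; it starts flat on the bench; absent in some starts
- book5_mid (a point): centre (half-way up) of the purple hard-cover notebook, a stiff slab 110 (its x) x 60 (its y) x 15 mm (its z, up when it lies flat), about 90 g; it starts flat on the bench; absent in some starts
- press_grip (a point): middle of the red bar handle (80 mm along x, 14 mm wide, 14 mm tall) of the steel pressing plate; the plate is 90 (x) x 56 (y) x 14 mm, so it passes freely between stop and gauge, about 0.65 kg, and its underside lies 41 mm below this point; 20 mm of free space between plate and bar
- press: the pressing plate itself: origin at the centre of its underside, axes as for its handle
- bed (a point): middle of the pile's place, on top of the fixed jig's bed, 24 mm above the bench. +x runs along the jig to the back stop, z up. The bed is the flat top of the jig's cast base, 160 mm wide (y), standing 24 mm over the bench; a polished steel strip 60 mm wide, just a notebook's width, runs down its middle and shows where the pile goes
- stop_face (a point): middle of the back stop's upright face, at x = +55 mm (half a notebook's length) from the bed's middle; the stop is 76 mm wide and its top is 84 mm above the bed; the sliding gauge faces it from -x
- gauge (a joint): travel (m) of the sliding end gauge along the bed's +x to the back stop: 0 = open (170 mm between the faces), 0.060 = faces 110 mm apart, a notebook's length. Its face, 70 mm wide, stands at x = -0.115 + value in the bed's frame, up to 68 mm above the bed. About 4 N of friction; stays where left; it can be moved by its lock ring
- ring_grip (a point): centre, half-way up, of the black ribbed lock ring on the gauge's saddle: x = -0.200 + gauge value in the bed's frame, y = 0, 29 mm above the bed. 50 mm across, 24 mm tall, captive on an upright stud 4 mm higher than it; a dial plate 92 mm across lies 15 mm below this point. Its yellow pointer nose, 12 mm wide, reaches 35 mm from the axis along its own -y
- lock_ring (a joint): angle (rad) of the lock ring: 0 = loose, pointer at the white dot (the bed's -y); grows as it turns clockwise seen from above, to 1.4 = locked, against its stop, pointer at the red dot. About 0.06 N m of friction; stays where left
- mug: white mug, 85 mm tall; a bystander, origin under its centre
- toner: black toner bottle with a blue cap, 170 mm tall; a bystander, origin under its centre
- tape: roll of brown packing tape lying flat, 96 mm across, 25 mm tall; a bystander, origin under its centre
- stapler: red stapler, 135 mm long, about 50 mm tall; a bystander, origin under its centre
- carton: brown cardboard carton 100 x 150 x 60 mm; a bystander, origin under its centre
- marker: white marker with a blue cap, 133 mm long, lying; a bystander, origin under its centre
- driver: screwdriver, 170 mm long, lying; a bystander, origin under its centre

How it is judged (in metres and radians):
On the way, in this order (a step that is already met when the one before it is completed fails the run):
1. the lock ring is turned loose (value of joint lock_ring below 0.25 rad), for 0.2 s.
2. the gauge is drawn back, at least 20 mm wider than a notebook is long (value of joint gauge below 0.04 m), for 0.2 s.
3. all the notebooks lie flat in one pile on the bed, not yet clamped (x of book1_mid in the frame of bed between -0.025 and 0.025 m and y of book1_mid in the frame of bed between -0.01 and 0.01 m and z of book1_mid in the frame of bed between 0.004 and 0.074 m and angle between the x axis of each of book1_mid, book2_mid, book3_mid, book4_mid, book5_mid and the x axis of bed, either way round below 0.15 rad and angle between the z axis of each of book1_mid, book2_mid, book3_mid, book4_mid, book5_mid and the z axis of bed, either way round below 0.06 rad and x of book2_mid in the frame of bed between -0.025 and 0.025 m and y of book2_mid in the frame of bed between -0.01 and 0.01 m and z of book2_mid in the frame of bed between 0.004 and 0.074 m and x of book3_mid in the frame of bed between -0.025 and 0.025 m and y of book3_mid in the frame of bed between -0.01 and 0.01 m and z of book3_mid in the frame of bed between 0.004 and 0.074 m and x of book4_mid in the frame of bed between -0.025 and 0.025 m and y of book4_mid in the frame of bed between -0.01 and 0.01 m and z of book4_mid in the frame of bed between 0.004 and 0.074 m and x of book5_mid in the frame of bed between -0.025 and 0.025 m and y of book5_mid in the frame of bed between -0.01 and 0.01 m and z of book5_mid in the frame of bed between 0.004 and 0.074 m), for 0.2 s.
4. the gauge is pushed up snug against the pile (value of joint gauge above 0.056 m), for 0.2 s.
5. the lock ring is turned to the locked mark (value of joint lock_ring above 1.3 rad), for 0.2 s.
At the end, for the whole second after the job is handed in: notebooks flat in the pile, centres within 6 mm along and 7 mm across the bed's middle, within 4.5 deg of its line; gauge above 0.056; ring above 1.3; plate flat on top, within 10 mm along, 8 mm across, 6 deg, at rest (x of book1_mid in the frame of bed between -0.006 and 0.006 m and y of book1_mid in the frame of bed between -0.007 and 0.007 m and z of book1_mid in the frame of bed between 0.004 and 0.074 m and angle between the x axis of each of book1_mid, book2_mid, book3_mid, book4_mid, book5_mid and the x axis of bed, either way round below 0.08 rad and angle between the z axis of each of book1_mid, book2_mid, book3_mid, book4_mid, book5_mid and the z axis of bed, either way round below 0.06 rad and x of book2_mid in the frame of bed between -0.006 and 0.006 m and y of book2_mid in the frame of bed between -0.007 and 0.007 m and z of book2_mid in the frame of bed between 0.004 and 0.074 m and x of book3_mid in the frame of bed between -0.006 and 0.006 m and y of book3_mid in the frame of bed between -0.007 and 0.007 m and z of book3_mid in the frame of bed between 0.004 and 0.074 m and x of book4_mid in the frame of bed between -0.006 and 0.006 m and y of book4_mid in the frame of bed between -0.007 and 0.007 m and z of book4_mid in the frame of bed between 0.004 and 0.074 m and x of book5_mid in the frame of bed between -0.006 and 0.006 m and y of book5_mid in the frame of bed between -0.007 and 0.007 m and z of book5_mid in the frame of bed between 0.004 and 0.074 m and x of press_grip in the frame of bed between -0.01 and 0.01 m and y of press_grip in the frame of bed between -0.008 and 0.008 m and z of press_grip in the frame of bed above 0.075 m and angle between the x axis of press_grip and the x axis of bed, either way round below 0.1 rad and angle between press_grip's own z axis and vertical below 0.06 rad and linear speed of press below 0.02 m/s and value of joint gauge above 0.056 m and value of joint lock_ring above 1.3 rad); the robot touches nothing.
It fails at once if a bystander was pushed aside (more than 40 mm) (distance of any of mug, toner, tape, stapler, carton, marker, driver from where it was at the start of the episode above 0.04 m).
It fails at once if the gauge was dragged (faster than 30 mm/s) with the ring locked (above 1.1 rad) (value of joint lock_ring above 1.1 rad and (velocity of joint gauge above 0.03 m/s or velocity of joint gauge below -0.03 m/s)).
Of book1, book2, book3, book4, book5 only 3 to 5 are there at a start; the rules pass over those that are not, and their reading is None.
At some moment in a run one of book1, book2, book3, book4, book5, press may be knocked a few centimetres aside while the robot is not near it.
Once in a run the grip may slacken for a moment while it holds something.
It also fails if it takes over 210 s, if anything falls off the work surface, if the arm or the gripper's body presses on something with over 40 N, if the wrist force passes 120 N, or if a joint passes its speed limit or range.

## Working session

There is one attempt and no reset: what is moved stays moved. The work goes in short steps, each a Python script; the robot and the scene stay as the last script left them, time stands still between calls to the robot, and variables do not carry over. Pictures are saved under pics/ and viewed, at most 14 in all, crops included, and the job is handed in when it is done.

```bash
mkdir -p pics; ls
python3 - <<'E'
from rig import arm
import cv2,numpy as np
for n in("scene","top"):
    im=arm.snapshot(n); cv2.imwrite(f"pics/{n}0.png",im[:,:,::-1]); c=arm.get_calibration(n); print(n,np.round(c["intrinsics"],1).tolist(),np.round(c["cam_to_world"],3).tolist())
print(arm.grip_depth,arm.current_tool_rot(),arm.current_t())
E
```

```text
pics
scene [[519.0, 0.0, 323.6], [0.0, 519.0, 242.6], [0.0, 0.0, 1.0]] [[0.695, 0.433, -0.574, 1.275], [0.719, -0.417, 0.556, -0.829], [0.001, -0.799, -0.602, 0.829], [0.0, 0.0, 0.0, 1.0]]
top [[590.5, 0.0, 318.1], [0.0, 590.5, 241.9], [0.0, 0.0, 1.0]] [[0.021, -0.993, 0.118, 0.338], [-1.0, -0.021, -0.001, -0.123], [0.004, -0.118, -0.993, 1.576], [0.0, 0.0, 0.0, 1.0]]
0.0188 [[ 9.21130009e-01  3.89254933e-01 -3.21683276e-04]
 [ 3.89255043e-01 -9.21129355e-01  1.10549756e-03]
 [ 1.34008471e-04 -1.14352382e-03 -9.99999337e-01]] 0.1
```

View pics/top0.png

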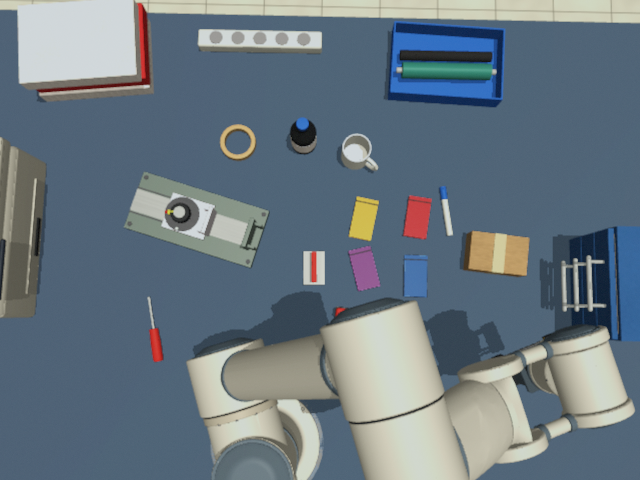

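View pics/scene0.png

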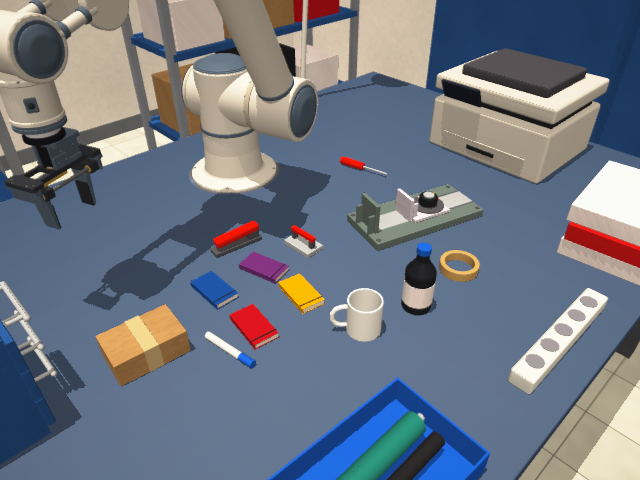

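Run:
```python
import cv2,numpy as np
a=cv2.imread("pics/top0.png")[165:275,115:280]; b=cv2.imread("pics/scene0.png")[175:250,340:490]
a=cv2.resize(a,None,fx=4,fy=4,interpolation=cv2.INTER_CUBIC); b=cv2.resize(b,None,fx=5,fy=5,interpolation=cv2.INTER_CUBIC)
cv2.imwrite("pics/a.png",a);cv2.imwrite("pics/b.png",b)
```

```text
(no output)
```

View pics/a.png

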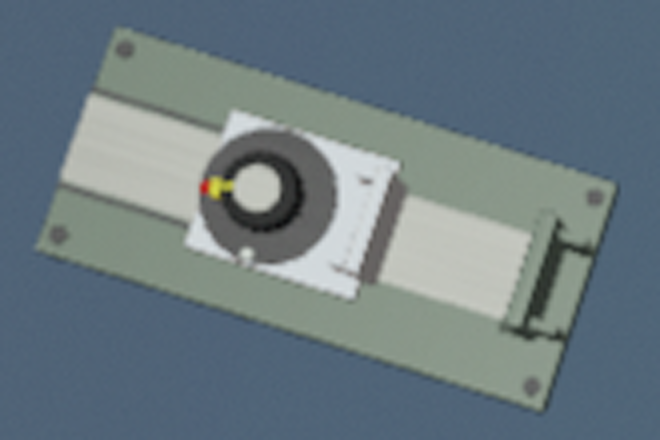

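View pics/b.png

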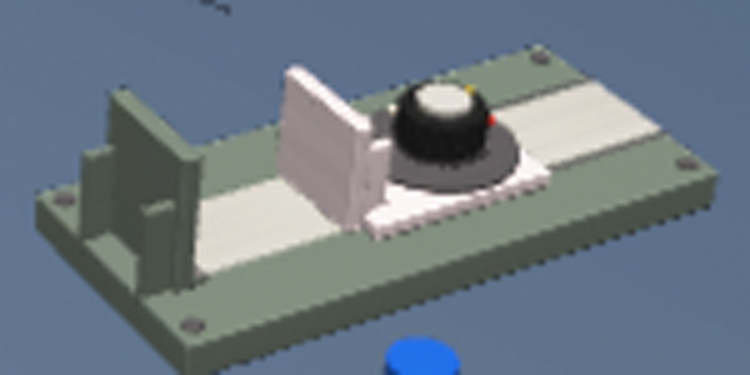

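```bash
cat > h.py <<'E'
from rig import arm
import cv2,numpy as np
def ray(n,u,v):
    c=arm.get_calibration(n);K=c["intrinsics"];T=c["cam_to_world"]
    d=T[:3,:3]@np.linalg.solve(K,[u,v,1.]);return T[:3,3],d
def plane(n,uv,z):
    o,d=ray(n,*uv);return o+d*(z-o[2])/d[2]
def tri(p,q):
    o1,d1=ray("top",*p);o2,d2=ray("scene",*q)
    s=np.linalg.lstsq(np.c_[d1,-d2],o2-o1,rcond=None)[0]
    a,b=o1+s[0]*d1,o2+s[1]*d2;return (a+b)/2,np.linalg.norm(a-b)
def rotz(yaw): # tool down, tool y (closing) along yaw+90 direction; tool x along yaw
    c,s=np.cos(yaw),np.sin(yaw);return np.array([[c,s,0],[s,-c,0],[0,0,-1.]])
E
python3 - <<'E'
from h import *
A=lambda p:(p[0]/4+115-.375,p[1]/4+165-.375); B=lambda p:(p[0]/5+340-.4,p[1]/5+175-.4)
bol=np.array([plane("top",A(p),.024) for p in[(124,49),(595,197),(532,386),(58,234)]])
cor=np.array([plane("top",A(p),.024) for p in[(115,27),(617,183),(545,410),(37,250)]])
for q in(bol,cor):
    print(np.round(q,4).tolist(),[round(float(np.linalg.norm(q[i]-q[i-1])),4) for i in range(4)]); m1=(q[1]+q[2])/2;m0=(q[0]+q[3])/2;d=m1-m0;print("ctr",q.mean(0).round(4),"yaw",np.degrees(np.arctan2(d[1],d[0])))
for p,q in(((541,212),(200,158)),((503,323),(125,88))):print(tri(A(p),B(q)))
print("stop plane",[plane("top",A(p),.108).round(4) for p in((541,212),(503,323))])
print("stud",plane("top",A((257,190)),.069),tri(A((257,190)),B((443,99))))
b=[tri(A(p),B(q)) for p,q in(((124,49),(686,163)),((595,197),(192,326)),((532,386),(64,200)),((58,234),(540,58)))]
print([ (x.round(4).tolist(),round(e,4)) for x,e in b])
E
```

```text
[[0.6883, 0.3401, 0.024], [0.5947, 0.0218, 0.024], [0.4678, 0.0593, 0.024], [0.5623, 0.3769, 0.024]] [0.1313, 0.3318, 0.1323, 0.3314]
ctr [0.5783 0.1995 0.024 ] yaw -106.47553992561463
[[0.7033, 0.347, 0.024], [0.6045, 0.0074, 0.024], [0.4522, 0.0502, 0.024], [0.5513, 0.3902, 0.024]] [0.158, 0.3536, 0.1582, 0.3542]
ctr [0.5778 0.1987 0.024 ] yaw -106.23712258367814
(array([0.57205821, 0.04892572, 0.10561806]), np.float64(0.0030824830858426156))
(array([0.50101653, 0.07005363, 0.10713703]), np.float64(0.0029285115275574434))
stop plane [array([0.5706, 0.0475, 0.108 ]), array([0.4999, 0.0689, 0.108 ])]
stud [0.58722928 0.23580729 0.069     ] (array([0.58903869, 0.23764213, 0.06749206]), np.float64(0.004132010313141826))
[([0.689, 0.3405, 0.0257], np.float64(0.0026)), ([0.5959, 0.023, 0.0247], np.float64(0.0036)), ([0.469, 0.0605, 0.0245], np.float64(0.0036)), ([0.5633, 0.3777, 0.0251], np.float64(0.003))]
```

```bash
cat >> h.py <<'E'
YAW=np.radians(-106.4)
BX=np.array([np.cos(YAW),np.sin(YAW),0]);BY=np.array([-BX[1],BX[0],0])
BED=np.array([.552,.1113,.024])
def W(x,y,z):return BED+x*BX+y*BY+np.array([0,0,z])
def st(t=""):
    print(t,"t%.1f"%arm.current_t(),"p",np.round(arm.current_ee_pos(),4),"F",np.round(arm.current_force(),1),"T",np.round(arm.current_torque(),2),"w%.4f g%.1f"%(arm.current_width(),arm.current_grasp_force()))
E
python3 - <<'E'
from h import *
R=rotz(np.radians(83.4)); ring=np.array([.5879,.2363,0])
arm.move_l([.243,-.576,.30]); arm.move_to(ring+[0,0,.2],R); arm.grip(.072)
im=arm.snapshot("top");cv2.imwrite("pics/t1.png",im[:,:,::-1])
arm.move_l(ring+[0,0,.043],R); st("down"); arm.grip(.045); st("grip"); print(arm.current_joint_positions())
E
```

```text
down t5.7 p [0.5885 0.2365 0.0439] F [ 0.5 -0.   0. ] T [-0.02 -0.06  0.04] w0.0716 g0.0
grip t6.2 p [0.5893 0.2364 0.0435] F [ 6.  -1.8 -0.8] T [-0.25 -1.   -0.05] w0.0496 g30.0
[ 1.64802607e+01  4.00592846e+01  8.49670971e+01 -2.84054603e-02
  5.48153244e+01  2.31006207e+01]
```

View pics/t1.png

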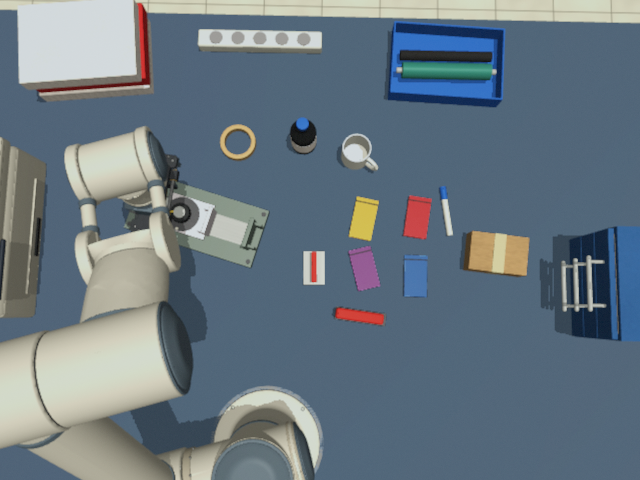

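Run:
```python
from h import *
q=np.array(arm.current_joint_positions())
for d in(20,40,60,76,80):
    r=q.copy();r[5]-=d;arm.move_joints(r);st(d)
p=np.array(arm.current_ee_pos())
for k in(.02,.04,.06):
    arm.move_l(p-k*BX,feed=.04);st(k)
print(arm.current_joint_positions()[5])
```

```text
20 t6.6 p [0.5906 0.2364 0.0436] F [ 7.3  0.7 -6.9] T [-0.04 -1.24  0.08] w0.0493 g30.0
40 t7.0 p [0.5915 0.2364 0.0437] F [ 12.9  -0.4 -11.6] T [-0.19 -2.13  0.09] w0.0493 g30.0
60 t7.5 p [0.5921 0.2364 0.0437] F [ 15.3  -1.4 -13.6] T [-0.37 -2.71 -0.01] w0.0495 g30.0
76 t7.9 p [0.5923 0.2364 0.0437] F [ 16.3  -0.5 -15.4] T [-0.38 -2.99 -0.02] w0.0494 g30.0
80 t8.1 p [0.5918 0.2365 0.0438] F [ 13.3  -0.4 -11.4] T [ 0.01 -2.45 -0.46] w0.0490 g30.0
0.02 t8.8 p [0.5976 0.2558 0.0437] F [ 3.5  1.8 -6.3] T [ 0.32 -0.82 -0.41] w0.0492 g30.0
0.04 t9.4 p [0.6033 0.2749 0.0437] F [ 3.9  0.4 -7.8] T [ 0.19 -1.03 -0.44] w0.0497 g30.0
0.06 t10.1 p [0.6089 0.2941 0.0437] F [ 5.5 -0.2 -8.5] T [ 0.14 -1.04 -0.43] w0.0494 g30.0
-52.63492166569003
```

Run:
```python
from h import *
p=np.array(arm.current_ee_pos())
for k in(.002,.004,.006,.008,.010,.012,.014,.016,.018):
    arm.move_l(p-k*BX,feed=.03);st(k)
    if np.dot(arm.current_force(),BX)>14:break
arm.grip(.07);st("open")
e=np.array(arm.current_ee_pos());arm.move_l([e[0],e[1],.2]);
arm.move_to([.40,.0,.45],rotz(np.radians(60)))
for n in("scene","top"):cv2.imwrite(f"pics/{n}2.png",arm.snapshot(n)[:,:,::-1])
a=cv2.resize(cv2.imread("pics/top2.png")[150:330,110:460],None,fx=2.25,fy=2.25,interpolation=cv2.INTER_CUBIC);cv2.imwrite("pics/a2.png",a)
```

```text
0.002 t10.3 p [0.6093 0.2958 0.0438] F [ 2.8 -3.  -3.2] T [-0.55 -0.56  0.08] w0.0500 g3.0
0.004 t10.6 p [0.6099 0.2978 0.0438] F [ 2.4 -3.7 -2.7] T [-0.54 -0.51  0.11] w0.0491 g30.0
0.006 t10.8 p [0.6105 0.2999 0.0438] F [ 1.7 -3.  -2.5] T [-0.45 -0.46 -0.01] w0.0491 g30.0
0.008 t11.1 p [0.6111 0.3018 0.0438] F [ 0.6 -3.3  0. ] T [-0.36 -0.42 -0.  ] w0.0495 g30.0
0.01 t11.3 p [0.6117 0.3038 0.0438] F [ 0.5 -2.9 -0.2] T [-0.39 -0.39  0.05] w0.0494 g30.0
0.012 t11.6 p [0.6123 0.3057 0.0437] F [ 1.6 -1.2 -0.2] T [-0.3  -0.36  0.04] w0.0492 g30.0
0.014 t11.8 p [0.6123 0.3061 0.0437] F [ -0.8 -15.2   4.4] T [-2.36  0.06  0.05] w0.0492 g30.0
open t12.4 p [0.6128 0.3077 0.0437] F [0.1 0.  0.7] T [ 0.09 -0.16  0.02] w0.0698 g0.0
```

View pics/a2.png

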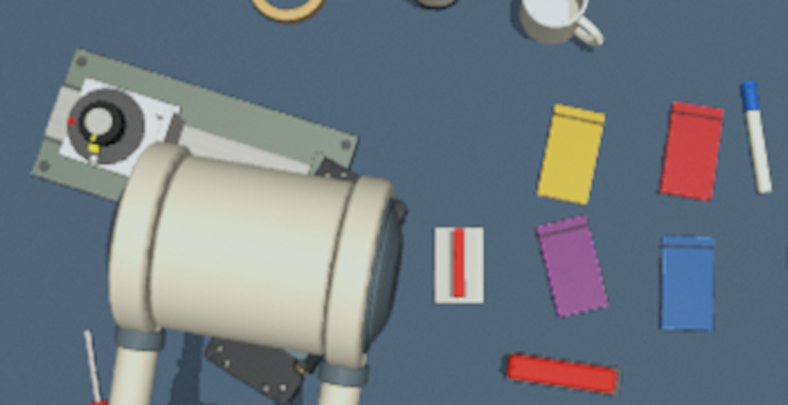

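```bash
cat >> h.py <<'E'
BED=np.array([.5553,.1140,.024])
HUE={"red":[(0,6),(174,180)],"blue":[(104,114)],"ochre":[(20,32)],"purple":[(135,160)],"green":[(45,85)]}
def find(im,name,z=.015,win=(290,180,450,330),minA=300):
    """largest blob of that colour of book-like size -> centre on plane z, yaw of long side, lengths"""
    h=cv2.cvtColor(np.ascontiguousarray(im),cv2.COLOR_RGB2HSV);x0,y0,x1,y1=win
    m=np.zeros(h.shape[:2],np.uint8)
    for a,b in HUE[name]:m|=cv2.inRange(h,(a,130,70),(b,255,255))
    k=np.zeros_like(m);k[y0:y1,x0:x1]=m[y0:y1,x0:x1]
    k=cv2.morphologyEx(k,cv2.MORPH_CLOSE,np.ones((5,5)))
    out=[]
    for c in cv2.findContours(k,cv2.RETR_EXTERNAL,cv2.CHAIN_APPROX_NONE)[0]:
        if cv2.contourArea(c)<minA:continue
        P=np.array([plane("top",p,z)[:2] for p in cv2.boxPoints(cv2.minAreaRect(c))])
        e=P[1]-P[0],P[2]-P[1];L=max(e,key=np.linalg.norm);S=min(e,key=np.linalg.norm)
        out.append((P.mean(0),np.arctan2(L[1],L[0]),np.linalg.norm(L),np.linalg.norm(S)))
    return out
E
python3 - <<'E'
from h import *
print("stud top",plane("top",(98/2.25+110-.3,121/2.25+150-.3),.069))
im=cv2.imread("pics/top2.png")[:,:,::-1]
for n in HUE:
    for c,y,l,s in find(im,n):print(n,c.round(4),np.degrees(y).round(1),l.round(3),s.round(3))
h=cv2.cvtColor(np.ascontiguousarray(im),cv2.COLOR_RGB2HSV)
for u,v in((364,219),(417,217),(364,268),(415,276),(314,267),(350,317),(340,200)):print(u,v,h[v,u])
E
```

```text
stud top [0.60846354 0.30310057 0.069     ]
red [ 0.3311 -0.2369] -97.2 0.127 0.028
red [ 0.5969 -0.3885] -7.8 0.111 0.061
blue [ 0.4397 -0.3836] -1.3 0.109 0.061
ochre [ 0.59   -0.2447] -10.9 0.11 0.059
364 219 [ 25 157 210]
417 217 [  0 167 200]
364 268 [151  96 149]
415 276 [107 144 174]
314 267 [  2 183 210]
350 317 [  2 185 210]
340 200 [104  84 122]
```

```bash
cat >> h.py <<'E'
BED=np.array([.5557,.1142,.024]); OFF=np.array([.0035,.003])
def ori(p,yaw):
    c=[]
    for k in(0,np.pi):
        try:q=arm.solve_ik(p,rotz(yaw+k))
        except Exception:q=None
        if q is not None:c.append((abs(q[5]),k))
    return rotz(yaw+min(c)[1])
def look(tag,n="top"):
    im=arm.snapshot(n);cv2.imwrite(f"pics/{tag}.png",im[:,:,::-1]);return im
def pick(xy,yaw,z,op,close):
    p=np.array([xy[0],xy[1],.2]);R=ori(p,yaw)
    arm.move_to(p,R);arm.grip(op)
    arm.move_l([p[0],p[1],z+.05],feed=.25);arm.move_l([p[0],p[1],z],feed=.08)
    arm.grip(close);arm.sleep(.2);st("gripped");arm.move_l([p[0],p[1],.2],feed=.2);st("lifted")
def place(x,y,z,op,dyaw=0.):
    p=W(x,y,0);p[2]=.2;R=ori(p,YAW+dyaw)
    arm.move_to(p,R);st("above");w=arm.current_width()
    arm.move_l([p[0],p[1],z+.03],feed=.2);arm.move_l([p[0],p[1],z],feed=.05);st("down")
    arm.grip(op);arm.sleep(.2);arm.move_l([p[0],p[1],.22],feed=.2)
def book(im,n):
    b=[r for r in find(im,n) if abs(r[2]-.11)<.012 and abs(r[3]-.06)<.01]
    return b[0] if b else None
E
sed -i 's/(a,130,70)/(a,80 if name=="purple" else 130,70)/' h.py
python3 - <<'E'
from h import *
im=look("top3")
print({n:None if book(im,n) is None else book(im,n)[0].round(4) for n in HUE})
c,y,_,_=book(im,"ochre")
pick(c+OFF,y,.003,.078,.05)
place(-.008,0,.024+.004,.072)
arm.move_to([.40,-.2,.4],rotz(np.radians(60)))
im=look("top4")
print({n:None if book(im,n) is None else book(im,n)[0].round(4) for n in HUE})
a=cv2.resize(im[165:275,115:280,::-1],None,fx=4,fy=4,interpolation=cv2.INTER_CUBIC);cv2.imwrite("pics/a4.png",a)
E
```

```text
{'red': array([ 0.5969, -0.3885]), 'blue': array([ 0.4399, -0.3836]), 'ochre': array([ 0.5898, -0.2447]), 'purple': array([ 0.4571, -0.2476]), 'green': None}
gripped t19.3 p [ 0.5936 -0.2419  0.0034] F [-0.7 -0.4  5.8] T [0.08 0.16 0.  ] w0.0597 g30.0
lifted t20.4 p [ 0.5927 -0.2414  0.1988] F [ 0.7 -0.2 -1.5] T [ 0.04  0.02 -0.03] w0.0595 g30.0
above t21.8 p [0.5583 0.1211 0.1998] F [ 0.   0.5 -0.3] T [-0.01 -0.12  0.  ] w0.0597 g30.0
down t23.4 p [0.5578 0.1219 0.0277] F [-0.4 -0.1  0.1] T [-0.   -0.1  -0.04] w0.0598 g30.0
{'red': array([ 0.5969, -0.3885]), 'blue': None, 'ochre': None, 'purple': None, 'green': None}
```

View pics/a4.png

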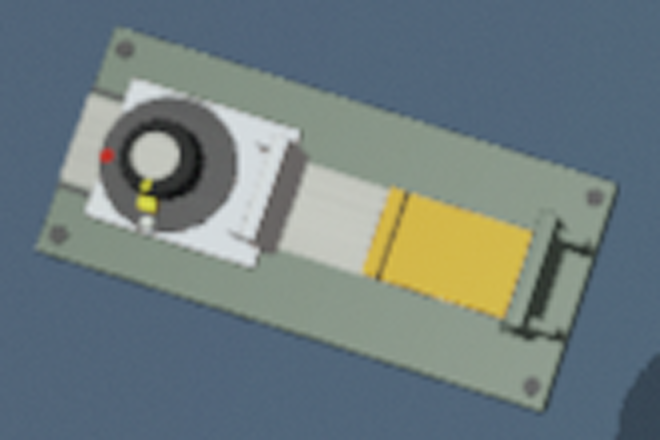

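Run:
```python
from h import *
h=W(-.008,0,0);h[2]=.25;arm.move_to(h,ori(h,YAW))
for i,n in enumerate(["red","purple","blue"],1):
    im=look(f"top5_{n}");b=book(im,n);print(n,b)
    if b is None:break
    pick(b[0]+OFF,b[1],.003,.076,.05)
    if not .056<arm.current_width()<.064:print("BAD");break
    place(-.008,0,.024+.015*i+.004,.072)
arm.move_to([.40,-.2,.4],rotz(np.radians(60)))
im=look("top6");look("scene6","scene")
a=cv2.resize(im[165:275,115:280,::-1],None,fx=4,fy=4,interpolation=cv2.INTER_CUBIC)
b=cv2.imread("pics/scene6.png")[175:250,340:490];b=cv2.resize(b,(660,330),interpolation=cv2.INTER_CUBIC)
cv2.imwrite("pics/a6.png",cv2.resize(np.vstack([a,b]),None,fx=.75,fy=.75))
```

```text
red (array([ 0.59693992, -0.38851032]), np.float64(-0.13672944071226634), np.float64(0.11106633978182033), np.float64(0.06107683891412064))
gripped t32.4 p [ 0.6007 -0.3858  0.0035] F [-0.6 -0.8  6.3] T [ 0.08  0.14 -0.01] w0.0598 g30.0
lifted t33.6 p [ 0.5999 -0.3851  0.1987] F [-0.9 -0.  -0.7] T [-0.01  0.04  0.03] w0.0598 g30.0
above t35.4 p [0.5585 0.1211 0.2   ] F [-0.4  0.8 -1. ] T [-0.03 -0.03 -0.03] w0.0596 g30.0
down t36.9 p [0.5578 0.1219 0.0427] F [ 0.5  0.7 -1.3] T [-0.01 -0.1  -0.02] w0.0596 g30.0
purple (array([ 0.45713431, -0.24759289]), np.float64(-2.887123823674191), np.float64(0.10986590447750809), np.float64(0.06078337592978696))
gripped t42.5 p [ 0.4608 -0.2447  0.0034] F [-1.1 -0.5  6.5] T [ 0.03  0.1  -0.02] w0.0595 g30.0
lifted t43.6 p [ 0.4601 -0.2443  0.1991] F [-0.4  0.1 -1.7] T [0.04 0.   0.  ] w0.0594 g30.0
above t45.0 p [0.558  0.1209 0.1998] F [-0.6  0.4 -1.4] T [-0.04 -0.11 -0.05] w0.0597 g30.0
down t46.5 p [0.5578 0.1219 0.0577] F [ 0.5 -1.  -1.3] T [-0.05 -0.07  0.01] w0.0597 g30.0
blue (array([ 0.43971089, -0.3835568 ]), np.float64(-0.022063299816263725), np.float64(0.10940601494222024), np.float64(0.061220392908584935))
gripped t52.3 p [ 0.4434 -0.3808  0.0034] F [-0.2  1.2  6.6] T [-0.01  0.13 -0.03] w0.0597 g30.0
lifted t53.5 p [ 0.4427 -0.3801  0.1989] F [-0.2 -0.1 -0.8] T [0.06 0.04 0.04] w0.0597 g30.0
above t55.3 p [0.5582 0.121  0.1999] F [-0.3  0.8 -1.3] T [-0.01 -0.07  0.04] w0.0599 g30.0
down t56.7 p [0.5579 0.1219 0.0727] F [-0.2  0.  -0.9] T [-0.06 -0.1   0.  ] w0.0597 g30.0
```

View pics/a6.png

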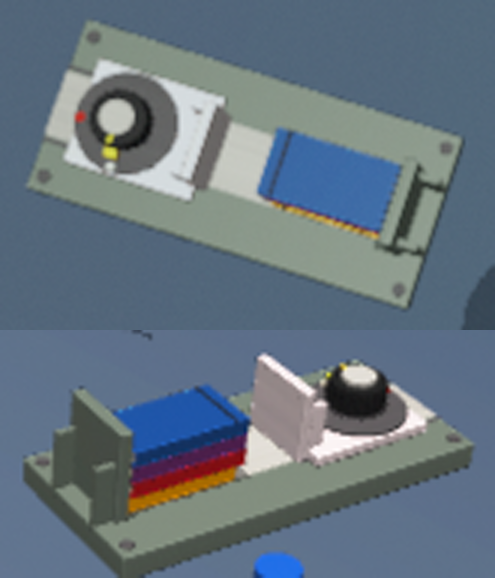

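Run:
```python
from h import *
R=rotz(np.radians(163.6)); r=np.array([.6123,.3061,0])
arm.move_to(r+[0,0,.22],R); arm.grip(.072); arm.move_l(r+[0,0,.0435],feed=.12); arm.grip(.045); arm.sleep(.3); st("grip")
p=np.array(arm.current_ee_pos())
for k in(.02,.04,.05,.053,.055,.057,.058,.059,.060,.061,.062):
    arm.move_l(p+k*BX,feed=.03); f=-np.dot(arm.current_force(),BX); d=np.dot(arm.current_ee_pos()-r,BX); print(k,"F",round(f,1),"d",round(d,4),round(arm.current_width(),4))
    if f>22:break
```

```text
grip t64.5 p [0.6123 0.306  0.0437] F [-1.6 -2.9  5.2] T [-0.52  0.09  0.07] w0.0494 g30.0
0.02 F -3.2 d 0.0206 0.0496
0.04 F -2.2 d 0.0406 0.0495
0.05 F -1.5 d 0.0506 0.0493
0.053 F 0.5 d 0.0534 0.0491
0.055 F 3.4 d 0.055 0.0492
0.057 F 4.3 d 0.057 0.0493
0.058 F 5.3 d 0.0579 0.0493
0.059 F 5.9 d 0.0589 0.0489
0.06 F 6.6 d 0.0598 0.0494
0.061 F 8.8 d 0.0603 0.0493
0.062 F 17.0 d 0.0603 0.0495
```

Run:
```python
from h import *
q=np.array(arm.current_joint_positions())
for d in(20,40,60,72,77,80,83):
    r=q.copy();r[5]+=d;arm.move_joints(r);st(d)
    if abs(arm.current_torque()[2])>.9:break
arm.grip(.072);arm.sleep(.2);st("open")
e=np.array(arm.current_ee_pos());arm.move_l([e[0],e[1],.22])
arm.move_to([.40,-.3,.4],rotz(np.radians(60)))
im=look("top7");look("scene7","scene")
a=cv2.resize(im[165:275,115:280,::-1],None,fx=4,fy=4,interpolation=cv2.INTER_CUBIC)
b=cv2.imread("pics/scene7.png")[175:250,340:490];b=cv2.resize(b,(660,330),interpolation=cv2.INTER_CUBIC)
cv2.imwrite("pics/a7.png",cv2.resize(np.vstack([a,b]),None,fx=.75,fy=.75))
```

```text
20 t69.1 p [0.595  0.2477 0.0436] F [-2.1  0.3  5.8] T [-0.05  0.24 -0.03] w0.0495 g30.0
40 t69.5 p [0.5944 0.2474 0.0436] F [-4.4 -2.5  8.3] T [-0.36  0.76 -0.04] w0.0496 g30.0
60 t69.9 p [0.5937 0.2475 0.0436] F [-8.9 -1.6 11.9] T [-0.21  1.51  0.06] w0.0492 g30.0
72 t70.3 p [0.5931 0.2476 0.0435] F [-13.   -0.3  13.2] T [-0.05  1.98 -0.01] w0.0493 g30.0
77 t70.5 p [0.5929 0.2476 0.0435] F [-14.4   0.1  14.8] T [-0.01  2.26  0.  ] w0.0493 g30.0
80 t70.8 p [0.5928 0.2476 0.0435] F [-14.1   0.2  15.9] T [0.02 2.34 0.04] w0.0496 g30.0
83 t71.0 p [0.5927 0.2475 0.0434] F [-13.7  -0.1  14.5] T [-0.01  2.54  0.7 ] w0.0494 g30.0
open t71.8 p [0.5953 0.2482 0.0437] F [-0.6  1.1 -0.1] T [-0.   -0.09 -0.05] w0.0720 g0.0
```

View pics/a7.png

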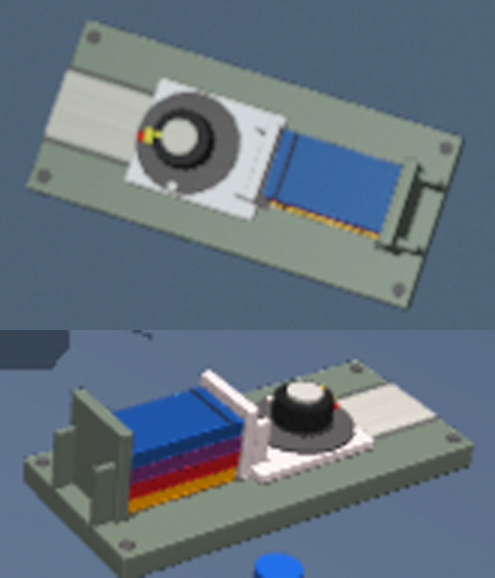

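View pics/top7.png

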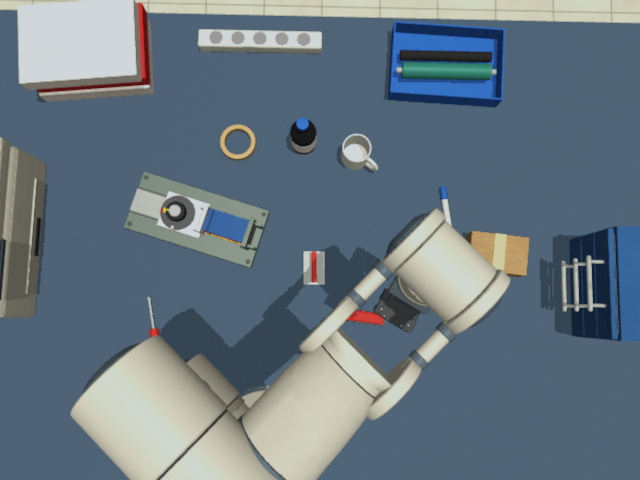

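Run:
```python
from h import *
h=W(0,0,0);h[2]=.27;arm.move_to(h,ori(h,YAW))
im=look("top8")
r=find(im,"red",.048,(295,235,335,300),60);print(r)
g=cv2.cvtColor(np.ascontiguousarray(im),cv2.COLOR_RGB2HSV);m=np.zeros((480,640),np.uint8)
m[235:300,295:335]=cv2.inRange(g,(0,0,150),(180,70,255))[235:300,295:335]|cv2.inRange(g,(0,130,70),(6,255,255))[235:300,295:335]
c=max(cv2.findContours(cv2.morphologyEx(m,cv2.MORPH_CLOSE,np.ones((5,5))),cv2.RETR_EXTERNAL,cv2.CHAIN_APPROX_NONE)[0],key=cv2.contourArea)
P=np.array([plane("top",p,.014)[:2] for p in cv2.boxPoints(cv2.minAreaRect(c))]);print("plate",P.mean(0),[np.linalg.norm(P[i]-P[i-1]).round(3) for i in(1,2)])
c,y,l,s=r[0]
if len(r)==1 and .07<l<.095 and np.linalg.norm(c-P.mean(0))<.008:
    pick((c+P.mean(0))/2+OFF,y,.025,.045,.008)
```

```text
[(array([ 0.45553329, -0.11471254]), np.float64(-3.1203381438351356), np.float64(0.07533871384160472), np.float64(0.007799781350433869))]
plate [ 0.4555244  -0.11458053] [np.float64(0.056), np.float64(0.088)]
gripped t80.9 p [ 0.4591 -0.1117  0.0251] F [-0.6  0.4  6. ] T [-0.04  0.1  -0.07] w0.0137 g30.0
lifted t81.9 p [ 0.4583 -0.1114  0.199 ] F [-0.4  0.6 -6.7] T [0.06 0.01 0.04] w0.0136 g30.0
```

Run:
```python
from h import *
place(0,0,.084+.0255,.045)
arm.move_to([.40,-.3,.4],rotz(np.radians(60)));arm.sleep(.5)
im=look("top9");look("scene9","scene")
r=find(im,"red",.132,(200,190,260,255),60)
for c,y,l,s in r:
    d=np.append(c+OFF,0)-BED;print("press x %.4f y %.4f"%(d@BX,d@BY),np.degrees(y-YAW)%180,l,s)
a=cv2.resize(im[165:275,115:280,::-1],None,fx=4,fy=4,interpolation=cv2.INTER_CUBIC)
b=cv2.imread("pics/scene9.png")[175:250,340:490];b=cv2.resize(b,(660,330),interpolation=cv2.INTER_CUBIC)
cv2.imwrite("pics/a9.png",cv2.resize(np.vstack([a,b]),None,fx=.75,fy=.75))
```

```text
above t82.9 p [0.5552 0.1138 0.1991] F [ 0.3  0.4 -5.9] T [ 0.02 -0.09 -0.01] w0.0137 g30.0
down t84.1 p [0.5557 0.1143 0.1092] F [ 1.5 -0.2 -6.8] T [ 0.01 -0.08  0.  ] w0.0139 g30.0
press x 0.0029 y 0.0018 0.5848143222827603 0.07855782370397946 0.013333495629526718
```

View pics/a9.png

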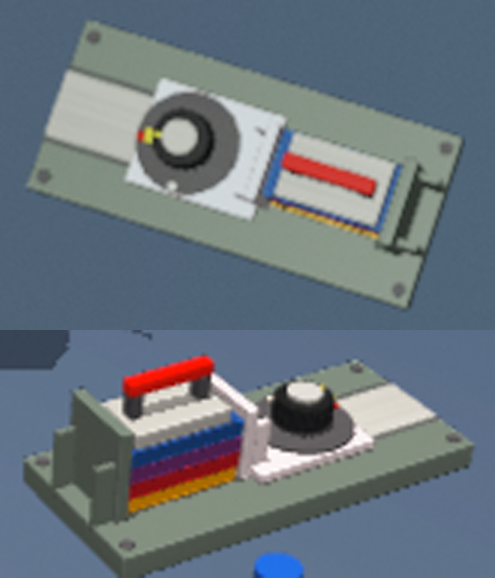

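```bash
python3 -c "
from rig import arm
print(arm.sign_off(),arm.current_t())"
```

```text
the job is handed in; nothing more can be done
the job is handed in; nothing more can be done
```

I handed the job in after about 85 s of robot time, before any verdict came back: the four notebooks on the bench (ochre, red, purple, blue) are piled flush in the jig, the gauge is snug, the lock ring pointer is at the red mark, and the plate lies about 3 mm along and 2 mm across from the bed's middle.

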